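# Clamp up two glued strips with the pull latch of a gluing jig

## Robot

A 6-joint arm with a two-finger parallel gripper is mounted at the origin on a cart in front of the work surface, level with it; the furniture and walls round the work are solid. World frame = base frame: x ahead of the robot, y to its left, z up, the work surface at z = 0. Lengths are in m, angles in rad, forces in N, time in s.
With the tool pointing down it reaches from about 0.3 to 0.95 m from the base axis. Payload 3.1 kg.
Tool frame: the origin (TCP) lies between the finger pads; the fingertips stand 25 mm ahead of it and the grasp point (between the pads) lies 6 mm ahead of it; z points along the fingers, y is the line along which they close (so a half turn about z gives the same grasp; the last joint's range is limited). The gripper opens to 85 mm and grips with 20 to 120 N. Pads are 22 mm wide; open, the fingers measure 114 mm over their backs; the gripper's body (76 mm by 85 mm) begins 54 mm behind the grasp point. The pads swing forward as they close: fully open they stand 13 mm farther back than shut.
Start: joints at [-1.186, 0.308, 1.634, -0, 1.2, -0.07], TCP at [0.275, -0.561, 0.231] pointing down, gripper open.
Joint ranges: [-3.06, 3.06], [-0.79, 1.96], [0.05, 2.63], [-1.19, 4.34], [0.05, 2.64], [-2.94, 2.94]. Speed limits (rad/s): [2.79, 2.79, 3.14, 3.14, 3.14, 3.14].

## Interface

Orientations are given as [roll, pitch, yaw] about the fixed x, y, z axes, in that order (R = Rz(yaw) Ry(pitch) Rx(roll)).
In Python, from station import manip gives the robot as it stands.
- The arm moves only by the tool move_arm, never from a script. Its argument "motion" is a list that holds one entry, the list of rows, each a list of 7 numbers: the closure, from 0 (fully open) to 1 (shut), then the shift along the world's x, y, z in cm, then the turn, a rotation vector about the world's x, y, z in degrees. A call has 1 to 12 rows; each row shifts and turns the commanded pose from where the row before left it; what a row does not reach is not made up. A row lasts 1/8 s, in which the tool goes at most 62.5 mm and 10.7 degrees, less where a joint would pass 70% of its speed; a pose out of reach is approached as far as the arm can. A call is refused whole if a number of a shift passes 6.25 or a number of a turn 10.7, either way. A call with a gripper value outside its range is refused whole. The fingers move at their own pace and stop on an object; "grip_force" is the grip in N (left out, the last holds). Time passes only in rows, so rows that do not move let the fingers close. It gives the time, the measured TCP pose, the force, the opening and the grip force at its end, in the units of the state.
- manip.get_state(): the state, without advancing time (a new reading comes with each control period).
- manip.get_image(name): name is "side" or "top"; returns (picture, depth): 384x512x3 uint8, red, green, blue; 384x512 float32, m along the optical axis (not along the pixel's ray), 0 where there is no reading.
- manip.calibration(name): a dict with "fov_y" (degrees; the focal length in pixels is half the picture's height over the tangent of half this angle, whatever the lens; pixels are square), "cx", "cy" (the principal point, pixels), "k1" (the pictures are not rectified: a ray, as slopes to the right and down, at radius r is drawn at 1 + k1 r^2 times it, then the intrinsics apply), "rvec" (rotation vector, rad) and "tvec" (3), from world to camera coordinates, as OpenCV has them. Camera axes: x right, y down, z forward; pixel columns grow to the right and rows downward; lengths in m; the calibration is good to about 2 mm. A picture is of the moment at which its call begins. calibration takes no time and is no camera call.
- manip.job_done(): hands the job in; it is judged then, once.
Trained networks look in the newest picture that a camera, given by its name, has taken for a name from the list of things; names that differ only in an ending like _2 or _b are one class to them, and where a whole thing is asked for, a point or a joint stands for the part that bears it (a point fixed in the world has none). Each returns a list of dicts, best first, with "score" (0 to 1); they miss things now and then, are a little off and sometimes report something else, mostly with a low value. They report only what shows in the picture. A call takes as long as a camera call. They do not tell look-alikes from the thing itself.
- manip.look_for(camera, target): "position" ([column, row] as shares, 0 to 1, of the picture: columns of its width, rows of its height, amid what is visible of it).
- manip.regions_of(camera, target): "mask" (384x512 bool, what is visible of it) and "position" ([column, row] as shares, 0 to 1, of the picture: columns of its width, rows of its height, amid what is visible of it).
- manip.spot_point(camera, target): "position" ([column, row] as shares, 0 to 1, of the picture: columns of its width, rows of its height: a listed point, or the origin of a listed thing).
The state is a dict: "clock": time; "joint_positions": joint angles; "joint_vel": joint speeds; "joint_torque": joint torques, N m; "position": TCP position; "tool_rot": TCP orientation; "contact_force": force on the tool from outside, world axes, zero at the start; "ft_torque": the same for the moment, N m; "finger_gap": opening from 0.0 (shut) to 1.0 (fully open); "grasp_force": force on a finger pad.
Only numpy, scipy, OpenCV 4.12 (cv2) and the standard library are available. Lean on these libraries where they do the work, as an engineer would, in place of code of your own. Each camera call takes 0.05 s, during which the arm holds its last target. There are 200 camera calls.

## Task

Clamp up the two wood strips lying in the gluing jig: slide the jaw up until both are snug between it and the fence, hook the latch loop's crossbar under the lip of the keeper on the jaw and draw it back against the keeper's wall, then press the lever down over centre until it lies flat on its rubber stop, and let go. Feel for every contact and keep a light hand: never press the lever with more than about 30 N and, while it is still up, never shove the jaw into the strips or the loop against the keeper with more than about 25 N. Do not knock over or push away the glue bottle, the tape roll or the pencil.

Things in the scene. Friction and masses are not known exactly. Their poses are not given: they have to be found in the camera images.
- jig: Gluing jig, fixed on the table: plywood board 110 x 276 x 15 mm. Origin: centre of its underside; z up, +y toward the lever end, -y toward the sliding jaw, x across. A hardwood fence block (x -35..35, y 25..131 mm, top 37 mm above the table) stops the strips at its y = 25 face. A low batten (x 41..51, y -26..24, top 25 mm) lies along the strips' +x ends.
- lever_pivot (a point): Axis of the lever on top of the fence block: jig y = 37 mm, 57 mm above the table, on the jig's middle line. Under the flat lever's handle stands a rubber stop that gives 1 mm per 6 N.
- jaw: Hardwood block 34 (x) x 74 (y) mm, top 37 mm above the table, with a cheek 72 x 11 mm, top 30 mm, across its front; slides along the jig's y with about 2.5 N friction; stays where left. Starts 18 to 32 mm short of bearing on the strips. Origin: foot of its front face (the one that bears on strip_b); axes as the jig's. Carries knob and keeper.
- jaw_face (a point): Middle of the jaw's front face. Its y in the jig's frame is about -19 mm when the strips are snug between jaw and fence.
- knob_top (a point): Top centre of the black knob on the jaw: 25 mm diameter, 37 to 67 mm above the table, its axis 60 mm behind the jaw's front face (toward -y). To close the jaw push the knob toward the jig's +y.
- keeper_foot (a point): Point on the jaw's top (37 mm above the table) straight below the seated crossbar's centre. The steel keeper (20 mm wide) is packed to a height that differs each time and is not reported: its pocket floor stands 1 to 17 mm above this point. Lip 7.6 (turned-down end) to 12 mm above that floor. Along y: wall 3 mm on the +y side of this point, lip ends 6 mm, floor 14 mm on the -y side.
- loop: Latch loop: two 4.4 mm steel rods 35 mm apart, joined by the crossbar, on springs (14 N per mm stretch along the rods) at a trunnion pin on the lever, 22 mm from the pivot and 0.175 rad below the lever's +y axis. Origin: the trunnion pin (when unstretched); its -y axis points along the rods to the crossbar, 90.7 mm away; x across.
- crossbar (a point): Centre of the crossbar, a 6 mm round bar along x with 10 mm knobs at the ends, 48 mm over the flat ends. Hold it by the ends from above; it turns between the pads. Moving it swings loop and lever in the jig's y-z plane (2 to 3 N friction). It goes in 11.5 mm behind (-y of) keeper_foot, down till it touches the pocket floor, up 0.7 mm (1.6 mm play under the lip end), then toward +y to the wall.
- lever: The lever; origin at its pivot, +y along it to its free end, z out of its upper face. Angle of z from vertical: 0 flat on the stop (closed), 1.57 lever upright, 1.95 at most; starts 1.45 to 1.72, stays where left. Strips snug and bar seated, the loop is taut at 0.9 to 1.25; closing then takes up to 0.5 N m until 0.1 to 0.4, where it passes centre and snaps down. Let go earlier, it springs up.
- trunnion (a joint): Angle of the loop against the lever, rad: the loop's rise above horizontal toward the crossbar is this angle minus the lever angle. Starts 1.76 to 1.90; stays where left.
- handle_top (a point): Point on the face of the black lever handle that is on top when flat, 80 mm from the pivot along the lever, 12 mm above the pivot line. The handle is 24 mm wide, 11 mm thick, from 48 to 98 mm from the pivot. Press here, following its arc about the pivot.
- strip_a: Pine strip 75 x 22 x 18 mm, loose on the board next to the fence, its length (own y) along the jig's x. Origin: centre of its underside.
- strip_b: The same, lying between strip_a and the jaw.
- glue_bottle: Bystander: white glue bottle, 42 mm diameter, 130 mm tall, standing beyond the jig. Origin at its foot.
- masking_tape: Bystander: roll of tape, 62 mm diameter, 19 mm high, lying beyond the jig. Origin under its centre.
- pencil: Bystander: pencil, 123 mm long, 7 mm thick, lying along the near side of the jig. Origin under its middle.
Mind the look-alikes: they are no part of the job. What is shaped like the strip_a but blue or red is not meant.

How it is judged:
By the outcome, as a careful person would: the job done as asked, in the order asked, and still so for the second after the job is handed in, with the robot touching nothing.
It also fails if it takes over 53 s, if anything falls off the work surface, if the arm or the gripper's body presses on something with over 40 N, if the wrist force passes 120 N, or if a joint passes its speed limit or range.

## Working session

There is one attempt and no reset: what is moved stays moved. The work goes in short steps, Python scripts to look and compute and a tool call to move; the robot and the scene stay as the last step left them, time stands still between calls to the robot, and variables do not carry over. Pictures are saved under pics/ and viewed, at most 10 in all, crops included, and the job is handed in when it is done.

Besides the shell and the picture viewer there is one more tool, called after "Request:" by a JSON object that holds its "fn" and its "kwargs", one argument or row to a line. move_arm: Moves the arm, as the interface text tells. Its arguments: {"type":"object","properties":{"motion":{"type":"array"},"grip_force":{"type":"number"}},"required":["motion"]}

```bash
mkdir -p pics; cat > h.py <<'E'
import numpy as np, cv2
from station import manip
def cam(n):
    c=manip.calibration(n); f=192/np.tan(np.radians(c["fov_y"])/2)
    R=cv2.Rodrigues(np.array(c["rvec"],float))[0]; return c,f,R,np.array(c["tvec"],float)
def ray(n,uv):
    c,f,R,t=cam(n); d=np.array([(uv[0]-c["cx"])/f,(uv[1]-c["cy"])/f]); s=d.copy()
    for _ in range(20): s=d/(1+c["k1"]*(s@s))
    return -R.T@t, R.T@np.array([s[0],s[1],1.0])   # point, dir (depth-scaled)
def proj(n,P):
    c,f,R,t=cam(n); q=R@np.asarray(P,float)+t; s=q[:2]/q[2]; s=s*(1+c["k1"]*(s@s))
    return np.array([f*s[0]+c["cx"],f*s[1]+c["cy"]])
def atz(n,uv,z):
    o,d=ray(n,uv); return o+d*(z-o[2])/d[2]
def tri(a,b):
    (o1,d1),(o2,d2)=ray("top",a),ray("side",b)
    M=np.stack([d1,-d2],1); k=np.linalg.lstsq(M,o2-o1,rcond=None)[0]
    p,q=o1+k[0]*d1,o2+k[1]*d2; return (p+q)/2,np.linalg.norm(p-q)
def spot(n,t,fn="spot_point"):
    r=getattr(manip,fn)(n,t); return [(round(x["score"],2),np.array(x["position"])*[512,384]) for x in r]
def shot(n,name):
    p,d=manip.get_image(n); cv2.imwrite("pics/"+name,p[:,:,::-1]); return p,d
E
python3 - <<'E'
from h import *
np.set_printoptions(precision=4,suppress=True)
for n in("top","side"):
    shot(n,n+"0.png"); c,f,R,t=cam(n); print(n,-R.T@t,f,R[2])
for t in["knob_top","keeper_foot","crossbar","handle_top","lever_pivot","jaw_face","jig","glue_bottle","masking_tape","pencil"]:
    a,b=spot("top",t),spot("side",t); print(t,a[:2],b[:2])
    if a and b: print("   tri",*tri(a[0][1],b[0][1]))
print(manip.get_state())
E
```

```text
top [0.5011 0.1848 0.9244] 462.6266451033956 [ 0.0699 -0.0044 -0.9975]
side [ 0.37   -0.442   0.5961] 412.81120613866284 [ 0.2024  0.7571 -0.6211]
knob_top [] [(0.61, array([287.488 , 258.2016])), (0.45, array([282.3168, 253.9008]))]
keeper_foot [(0.97, array([313.3952, 196.1088]))] [(0.67, array([282.9824, 251.0976]))]
   tri [0.562  0.0696 0.0347] 0.0033366613434848173
crossbar [(0.81, array([304.2816, 194.9952])), (0.4, array([263.68 , 235.584]))] [(0.67, array([282.2144, 218.8032])), (0.62, array([284.0064, 251.7888]))]
   tri [0.5625 0.0932 0.0951] 0.007488469911043048
handle_top [(0.95, array([268.4928, 189.696 ])), (0.34, array([307.4048, 199.488 ]))] [(0.57, array([274.8928, 178.0992])), (0.18, array([312.0128, 203.0976]))]
   tri [0.5683 0.1593 0.1396] 0.00387390161788771
lever_pivot [(0.73, array([262.0928, 192.8832]))] [(0.62, array([272.896 , 206.2848]))]
   tri [0.5697 0.1688 0.0624] 0.005061434856011924
jaw_face [(0.97, array([306.2784, 192.8064])), (0.74, array([308.1216, 196.4928]))] [(0.87, array([279.808 , 250.7904]))]
   tri [0.5654 0.0829 0.0217] 0.005769241440205
[... 396 characters left out ...]
 0.0033600264054774827
pencil [(0.59, array([262.4   , 238.1184]))] [(0.61, array([330.3936, 246.912 ])), (0.6, array([233.4208, 238.1184]))]
   tri [0.5711 0.1189 0.0255] 0.2058313460714924
{'clock': 1.1, 'joint_positions': array([-1.1857,  0.3081,  1.6338, -0.    ,  1.1997, -0.0697]), 'joint_vel': array([ 0.0002,  0.0013, -0.0006,  0.0014, -0.0002,  0.0004]), 'joint_torque': array([  0.0016, -41.5296, -27.7086,   0.    ,   0.0008,  -0.    ]), 'position': array([ 0.2745, -0.5615,  0.2314]), 'tool_rot': array([-3.1416, -0.    ,  0.4548]), 'contact_force': array([-0.2115, -0.3548,  0.2482]), 'ft_torque': array([ 0.0133, -0.0256, -0.0086]), 'grasp_force': 0.0, 'finger_gap': 1.0024359260207838}
```

```bash
python3 - <<'E'
import cv2
a=cv2.imread("pics/top0.png")[110:270,190:400];b=cv2.imread("pics/side0.png")[150:310,190:400]
cv2.imwrite("pics/c0.png",cv2.resize(cv2.vconcat([a,b]),None,fx=3.8*.49,fy=3.8*.49) if 0 else cv2.resize(cv2.hconcat([a,b]),(798,304),interpolation=cv2.INTER_CUBIC))
cv2.imwrite("pics/t0.png",cv2.resize(a,(780,594),interpolation=cv2.INTER_CUBIC))
cv2.imwrite("pics/s0.png",cv2.resize(b,(780,594),interpolation=cv2.INTER_CUBIC))
E
```

```text
(no output)
```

View pics/t0.png

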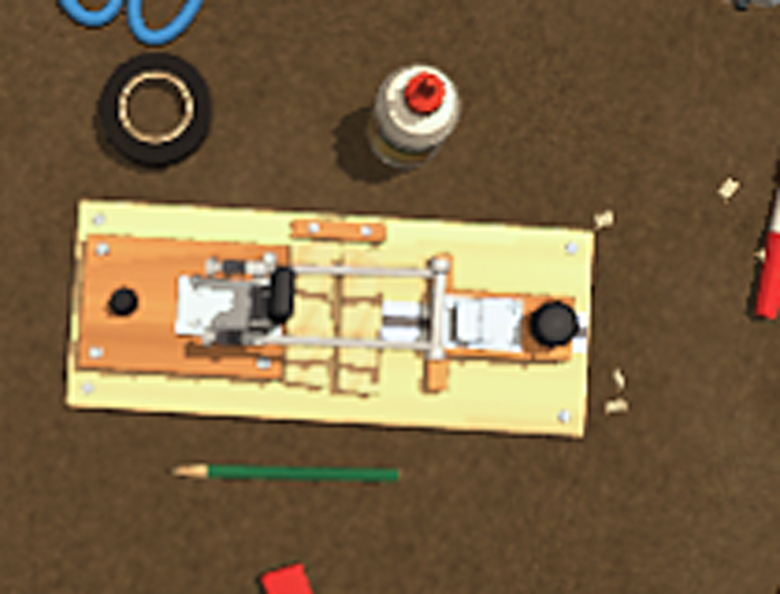

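View pics/s0.png

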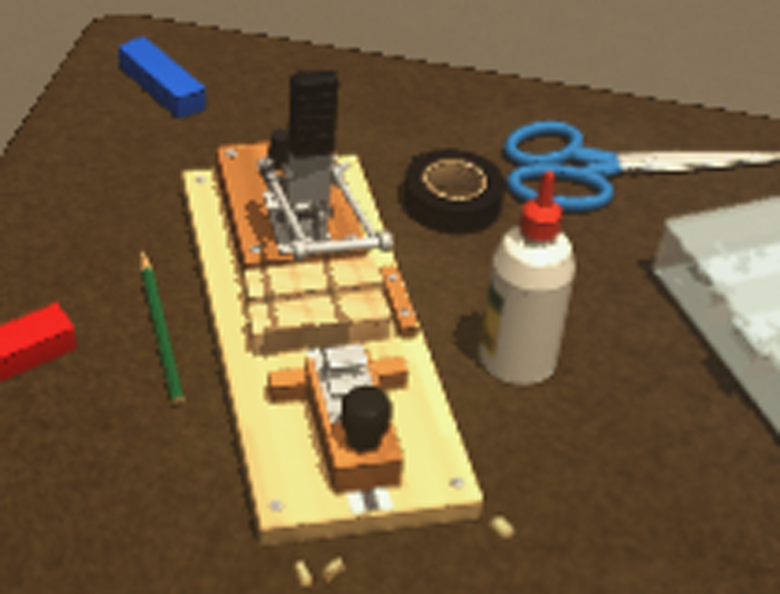

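The pictures show the jig lying almost along world y, lever end to the left in the top view. Top-view board corners are at about (211,164), (350,172), (347,227) and (208,219). The crossbar hangs up over the strips, about (308,193). The jaw is open with its knob at about (339,197), and the bottle and tape are on the +x side. Next I fit the jig pose from both views.

```bash
cat >> h.py <<'E'
def fit(obs,p0,sub=None):
    from scipy.optimize import least_squares
    def res(p):
        c,s=np.cos(p[2]),np.sin(p[2]); r=[]
        for n,uv,P in obs:
            w=[p[0]+c*P[0]-s*P[1],p[1]+s*P[0]+c*P[1],P[2]]; r+=list(proj(n,w)-uv)
        return np.array(r)
    o=least_squares(res,p0,loss="soft_l1"); return o.x,res(o.x).reshape(-1,2)
E
python3 - <<'E'
from h import *
np.set_printoptions(precision=4,suppress=True)
s=210/780
T=lambda x,y:np.array([190+x*s,110+y*160/594]); S=lambda x,y:np.array([190+x*s,150+y*160/594])
C=[(.055,.138,.015),(.055,-.138,.015),(-.055,-.138,.015),(-.055,.138,.015)]
obs=[("top",T(*u),P) for u,P in zip([(80,200),(593,232),(583,436),(67,405)],C)]
obs+=[("side",S(*u),P) for u,P in zip([(355,157),(482,500),(260,528),(184,173)],C)]
for sel in(obs,obs[:4],obs[4:]):
    p,r=fit(sel,[.565,.13,-.06]); print(p,np.abs(r).max()); 
p,_=fit(obs,[.565,.13,-.06]); print(_)
c,sn=np.cos(p[2]),np.sin(p[2]); Rj=np.array([[c,-sn,0],[sn,c,0],[0,0,1]])
J=lambda w:Rj.T@(np.array(w)-[p[0],p[1],0])
for nm,a,b in [("bar+x",(440,265),(388,241)),("bar-x",(437,350),(297,249)),("knobtop",(556,322),(368,402))]:
    q,e=tri(T(*a),S(*b)); print(nm,q,J(q),e)
print("knob top67",J(atz("top",T(556,322),.067)),J(atz("side",S(368,402),.067)))
print("kf top",J(atz("top",[313.4,196.1],.037)),J(atz("side",[282.98,251.1],.037)))
print("jawface top",J(atz("top",[306.3,192.8],.0185)),J(atz("side",[279.8,250.8],.0185)))
E
```

```text
[ 0.5659  0.1343 -0.087 ] 1.7633971864449904
[ 0.5646  0.135  -0.0881] 0.4695368083225162
[ 0.5676  0.1336 -0.0901] 0.7757917663651881
[[ 0.0925 -0.7115]
 [ 0.5365 -0.9295]
 [ 0.7052 -0.5916]
 [-0.1317 -0.5218]
 [-0.4541 -0.7996]
 [-0.4173 -0.0289]
 [-1.0891  0.2384]
 [-1.7634 -0.5976]]
bar+x [0.5845 0.0864 0.1057] [ 0.0227 -0.0461  0.1057] 0.004679138197208302
bar-x [0.5415 0.09   0.1066] [-0.0204 -0.0463  0.1066] 0.0002940871136825996
knobtop [0.5574 0.0239 0.0637] [ 0.0011 -0.1107  0.0637] 0.002857446072750552
knob top67 [-0.0006 -0.1099  0.067 ] [ 0.0016 -0.1138  0.067 ]
kf top [-0.     -0.0642  0.037 ] [ 0.0028 -0.0672  0.037 ]
jawface top [ 0.0071 -0.0522  0.0185] [ 0.0018 -0.0481  0.0185]
```

Request:
{"fn": "move_arm", "kwargs": {
  "motion": [
    [[1,2.3,4.5,-0.8,0,0,4.9],[1,2.3,4.5,-0.8,0,0,4.9],[1,2.3,4.5,-0.8,0,0,4.9],[1,2.3,4.5,-0.8,0,0,4.9],[1,2.3,4.5,-0.8,0,0,4.9],[1,2.3,4.5,-0.8,0,0,4.9],[1,2.3,4.5,-0.8,0,0,4.9],[1,2.3,4.5,-0.8,0,0,4.9],[1,2.3,4.5,-0.8,0,0,4.9],[1,2.3,4.5,-0.8,0,0,4.9],[1,2.3,4.5,-0.8,0,0,4.9],[1,2.3,4.5,-0.8,0,0,4.9]]
  ],
  "grip_force": 40
}}

```text
clock: 2.6
position: [0.5514, -0.02, 0.1354]
tool_rot: [3.141, 0.0, 1.484]
contact_force: [0.6, -0.4, -0.7]
finger_gap: -0.001
grasp_force: 0.0
```

Request:
{"fn": "move_arm", "kwargs": {
  "motion": [
    [[1,0.2,0,-2.1,0,0,0],[1,0,0,-2.1,0,0,0],[1,0,0,-2.1,0,0,0],[1,0.06,0.7,0,0,0,0],[1,0.06,0.7,0,0,0,0],[1,0.06,0.7,0,0,0,0],[1,0.06,0.7,0,0,0,0],[1,0.06,0.7,0,0,0,0],[1,0.04,0.5,0,0,0,0],[1,0,0,0,0,0,0]]
  ]
}}

```text
clock: 3.85
position: [0.5559, 0.0189, 0.0724]
tool_rot: [3.142, 0.0, 1.482]
contact_force: [0.7, -0.4, -1.4]
finger_gap: -0.002
grasp_force: 0.0
```

```bash
python3 - <<'E'
from h import *
np.set_printoptions(precision=4,suppress=True)
p=[.5659,.1343,-.088];c,sn=np.cos(p[2]),np.sin(p[2]); Rj=np.array([[c,-sn,0],[sn,c,0],[0,0,1]])
J=lambda w:Rj.T@(np.array(w)-[p[0],p[1],0])
i,_=shot("top","t1.png");shot("side","s1.png")
cv2.imwrite("pics/t1c.png",cv2.resize(i[110:270,190:400,::-1],(780,594),interpolation=cv2.INTER_CUBIC))
for n in("top","side"):
    for t,z in(("jaw_face",.0185),("keeper_foot",.037)):
        print(n,t,[(k,J(atz(n,u,z))) for k,u in spot(n,t)[:2]])
s=manip.get_state();print(s["position"],J(s["position"]),s["contact_force"])
E
```

```text
top jaw_face [(0.75, array([ 0.0017, -0.054 ,  0.0185]))]
top keeper_foot [(0.98, array([ 0.0058, -0.0602,  0.037 ]))]
side jaw_face [(0.94, array([-0.0036, -0.047 ,  0.0185]))]
side keeper_foot [(0.96, array([-0.0011, -0.067 ,  0.037 ])), (0.62, array([ 0.0076, -0.0777,  0.037 ]))]
[0.5559 0.0183 0.0723] [ 0.0002 -0.1165  0.0723] [ 0.9255  0.2632 -0.2614]
```

```bash
python3 - <<'E'
import cv2
a=cv2.imread("pics/t1.png")[130:250,270:390];b=cv2.imread("pics/s1.png")[190:310,220:340]
cv2.imwrite("pics/c1.png",cv2.resize(cv2.hconcat([a,b]),(800,400),interpolation=cv2.INTER_CUBIC))
E
```

```text
(no output)
```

View pics/c1.png

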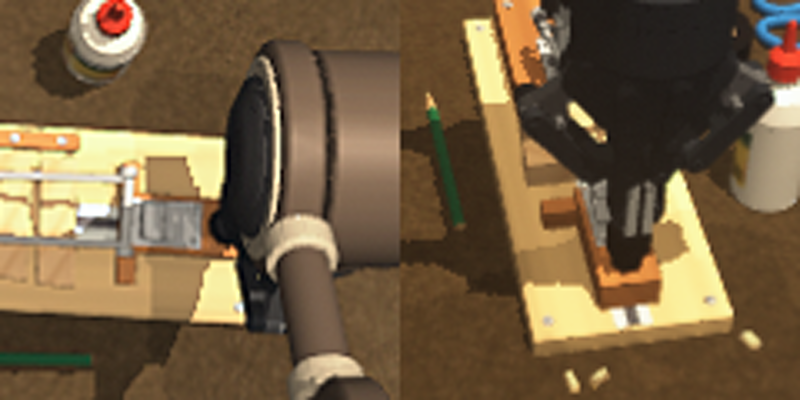

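```bash
python3 - <<'E'
from h import *
np.set_printoptions(precision=4,suppress=True)
p=[.5659,.1343,-.088];c,sn=np.cos(p[2]),np.sin(p[2]); Rj=np.array([[c,-sn,0],[sn,c,0],[0,0,1]])
W=lambda q:Rj@np.array(q)+[p[0],p[1],0]
J=lambda w:Rj.T@(np.array(w)-[p[0],p[1],0])
for z in(.037,.047,.06): print(z,proj("side",W([0,-.1165,z])),proj("side",W([0,-.1275,z])))
S=lambda x,y:np.array([190+x*210/780,150+y*160/594])
print("rear top edge",[J(atz("side",S(*u),.037)) for u in((337,462),(400,456))])
print("rear bottom",[J(atz("side",S(*u),.015)) for u in((337,488),(400,482))])
# depth-based now/before
i,d=manip.get_image("side"); 
ii=cv2.imread("pics/s0.png")
def jmap(n,d):
    v,u=np.nonzero(d>0); P=[]
    for a,b in zip(u,v):
        o,r=ray(n,(a,b)); P.append(J(o+r*d[b,a]))
    return u,v,np.array(P)
c0=d.copy();m=np.zeros_like(d);m[255:290,270:305]=1
u,v,P=jmap("side",d*m)
k=(abs(P[:,0])<.004)
for a,b,q in sorted(zip(u[k],v[k],P[k]),key=lambda t:t[1])[::3]: print(a,b,q)
E
```

```text
0.037 [287.409  271.1285] [288.8175 275.8319]
0.047 [287.7537 267.3323] [289.1788 272.0332]
0.06 [288.2104 262.2971] [289.6576 266.9935]
rear top edge [array([-0.0134, -0.1222,  0.037 ]), array([ 0.0171, -0.1232,  0.037 ])]
rear bottom [array([-0.0117, -0.1198,  0.015 ]), array([ 0.0194, -0.121 ,  0.015 ])]
282 255 [-0.0022 -0.0807  0.0414]
291 255 [ 0.0007 -0.1264  0.0885]
282 256 [-0.0026 -0.0825  0.0407]
291 256 [ 0.0006 -0.1274  0.0872]
290 257 [-0.0008 -0.1267  0.0842]
289 258 [-0.0026 -0.1273  0.0827]
292 258 [ 0.0032 -0.1256  0.08  ]
290 259 [-0.0003 -0.1263  0.0788]
289 260 [-0.0023 -0.1274  0.0778]
292 260 [ 0.0028 -0.1279  0.0775]
289 261 [ 0.0003 -0.1195  0.0665]
287 262 [-0.0033 -0.12    0.0651]
290 262 [ 0.0022 -0.1198  0.0639]
288 263 [-0.0016 -0.1208  0.0632]
291 263 [ 0.0037 -0.1212  0.0626]
289 264 [-0.0001 -0.1223  0.062 ]
287 265 [-0.0035 -0.1221  0.0598]
290 265 [ 0.0018 -0.1225  0.0593]
288 266 [-0.0016 -0.1226  0.0574]
291 266 [ 0.0039 -0.1222  0.0561]
289 267 [ 0.0004 -0.1225  0.0544]
288 268 [-0.0005 -0.12    0.0493]
286 269 [-0.0025 -0.1151  0.0416]
289 269 [
[... 378 characters left out ...]
035 -0.1226  0.0289]
289 277 [ 0.0012 -0.1252  0.0311]
287 278 [-0.0022 -0.125   0.0288]
290 278 [ 0.0036 -0.1242  0.0268]
288 279 [-0.0001 -0.1247  0.0253]
286 280 [-0.0035 -0.1242  0.0226]
289 280 [ 0.0018 -0.1251  0.0227]
288 281 [ 0.0004 -0.1241  0.0191]
287 282 [-0.0015 -0.125   0.0177]
286 283 [-0.0035 -0.1261  0.0166]
289 283 [ 0.0022 -0.1257  0.0151]
287 284 [-0.0017 -0.1266  0.0141]
290 284 [ 0.0035 -0.128   0.0148]
288 285 [-0.001  -0.1311  0.0167]
287 286 [-0.0029 -0.1318  0.0151]
290 286 [ 0.002  -0.1339  0.0166]
288 287 [-0.0014 -0.1334  0.014 ]
291 287 [ 0.003  -0.1369  0.0174]
290 288 [ 0.0013 -0.1371  0.0151]
288 289 [-0.0021 -0.1369  0.0128]
291 289 [ 0.0029 -0.1386  0.0139]
```

The tips are above the knob, not behind it: the depth shows the finger end at about z 0.075 and the knob's rear at jig y -0.1225. The jaw hasn't moved. I'll back off and measure the fingertip.

Request:
{"fn": "move_arm", "kwargs": {
  "motion": [
    [[1,-0.15,-1.5,0,0,0,0],[1,-0.15,-1.5,0,0,0,0],[1,0,0,0,0,0,0]]
  ]
}}

```text
clock: 4.58
position: [0.5528, -0.0131, 0.0724]
tool_rot: [-3.142, 0.0, 1.479]
contact_force: [-0.3, 0.8, -0.5]
finger_gap: -0.003
grasp_force: 0.0
```

```bash
cat >> h.py <<'E'
JP=[.5659,.1343,-.088]; RJ=cv2.Rodrigues(np.array([0,0,JP[2]]))[0]
def J(w): return (np.asarray(w)-[JP[0],JP[1],0])@RJ
def W(q): return np.asarray(q)@RJ.T+[JP[0],JP[1],0]
def cloud(n,d,box):
    c0,r0,c1,r1=box; U=[];P=[]
    for r in range(r0,r1):
        for u in range(c0,c1):
            if d[r,u]>0: o,k=ray(n,(u,r)); U.append((u,r)); P.append(J(o+k*d[r,u]))
    return np.array(U),np.array(P)
E
python3 - <<'E'
from h import *
np.set_printoptions(precision=4,suppress=True)
i,d=shot("side","s2.png")
s=manip.get_state();q=J(s["position"]);print(q,s["contact_force"])
for z in(.0,-.006,-.025): print(z,proj("side",W(q+[0,-.011,z])))
U,P=cloud("side",d,(278,225,305,300)); k=abs(P[:,0])<.004
last=None
for (u,r),p in zip(U[k],P[k]):
    if r!=last: print(r,u,p,i[r,u]); last=r
cv2.imwrite("pics/c2.png",cv2.resize(i[170:310,220:360,::-1],(600,600),interpolation=cv2.INTER_CUBIC))
E
```

```text
[-0.0001 -0.1474  0.0724] [-0.2262 -0.6782  0.2423]
0.0 [294.3535 275.8872]
-0.006 [294.0947 278.285 ]
-0.025 [293.293  285.7046]
225 304 [-0.0028 -0.1845  0.2095] [37 33 29]
226 304 [-0.0027 -0.1846  0.2077] [38 32 29]
227 303 [-0.0039 -0.1846  0.206 ] [37 33 30]
228 303 [-0.0037 -0.1843  0.2038] [35 31 26]
229 298 [-0.0021 -0.1576  0.1772] [34 28 24]
230 297 [-0.0037 -0.1583  0.176 ] [34 29 25]
231 298 [-0.0021 -0.1588  0.1742] [34 29 25]
232 297 [-0.0039 -0.1601  0.1736] [34 29 24]
233 297 [-0.0033 -0.1587  0.1702] [33 28 23]
234 297 [-0.0035 -0.1597  0.1691] [35 30 24]
235 298 [-0.0015 -0.1589  0.1659] [35 29 25]
236 298 [-0.0018 -0.1602  0.1652] [34 29 26]
237 278 [ 0.0028 -0.024   0.0323] [153 114  71]
238 278 [ 0.0028 -0.0243  0.0299] [129  97  60]
239 278 [ 0.0027 -0.0253  0.0282] [129  96  60]
240 278 [ 0.0034 -0.0232  0.0234] [120  89  56]
241 297 [-0.0016 -0.1575  0.152 ] [35 29 24]
242 297 [-0.002  -0.1591  0.1515] [34 29 24]
243 282 [ 0.0018 -0.0603  0.0517] [211 195 166]
244 282 [ 0.0006 -0.065   0.0539] [208 198 176]
245 283 [ 0.0022 -0.0667  0.0527] [236 231 213]
251 
[... 1569 characters left out ...]
85 287 [-0.0024 -0.1295  0.015 ] [172 163 142]
286 287 [-0.0028 -0.1315  0.0147] [172 164 142]
287 287 [-0.0035 -0.1343  0.0155] [166 155 130]
288 287 [-0.0036 -0.1351  0.0137] [137 113  77]
289 289 [-0.0004 -0.1373  0.0129] [117  87  52]
290 288 [-0.0018 -0.1365  0.0096] [112  84  49]
291 287 [-0.0034 -0.1363  0.0068] [113  86  50]
292 287 [-0.0036 -0.1375  0.0055] [114  86  50]
293 287 [-0.0035 -0.1378  0.003 ] [101  76  44]
294 287 [-0.003  -0.1366 -0.0014] [73 53 31]
295 287 [-0.0038 -0.1399  0.    ] [93 67 38]
296 288 [-0.0026 -0.1425  0.0003] [90 65 37]
297 288 [-0.0029 -0.144  -0.0006] [90 65 35]
298 288 [-0.0036 -0.1468  0.0002] [88 63 35]
299 288 [-0.0039 -0.1482 -0.0007] [91 64 37]
```

View pics/c2.png

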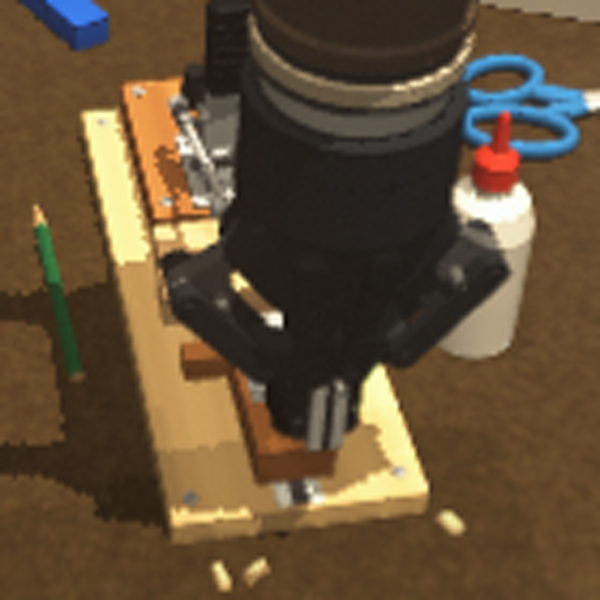

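The fingertips hang at about z 0.075 with the TCP reported at 0.0724, so they are about level with the reported TCP instead of 25 mm ahead. I'll lower accordingly and push.

Request:
{"fn": "move_arm", "kwargs": {
  "motion": [
    [[1,0,0,-1.4,0,0,0.2],[1,0,0,-1.4,0,0,0],[1,0.06,0.7,0,0,0,0],[1,0.06,0.7,0,0,0,0],[1,0.06,0.7,0,0,0,0]]
  ]
}}

```text
clock: 5.25
position: [0.5543, 0.0097, 0.0441]
tool_rot: [-3.141, 0.001, 1.486]
contact_force: [-1.1, -2.4, -1.9]
finger_gap: -0.003
grasp_force: 1.4
```

```bash
python3 - <<'E'
from h import *
np.set_printoptions(precision=4,suppress=True)
s=manip.get_state();print(J(s["position"]),s["contact_force"],s["joint_positions"])
i,d=manip.get_image("side"); U,P=cloud("side",d,(270,225,310,300))
k=(abs(P[:,0])<.012)&(P[:,2]>.018)&(P[:,2]<.034)&(P[:,1]<-.08); print("jaw rear y",np.median(P[k,1]))
E
```

```text
[-0.0006 -0.1251  0.0441] [-1.1356 -2.4106 -1.9125] [-0.0604  0.4267  1.9112 -0.0014  0.8047  0.0258]
jaw rear y -0.11603215511400576
```

Request:
{"fn": "move_arm", "kwargs": {
  "motion": [
    [[1,0.06,0.7,0,0,0,0],[1,0.06,0.7,0,0,0,0],[1,0.03,0.3,0,0,0,0],[1,0,0.2,0,0,0,0]]
  ]
}}

```text
clock: 5.8
position: [0.5562, 0.0287, 0.0444]
tool_rot: [-3.141, 0.0, 1.485]
contact_force: [-2.0, -2.2, -1.5]
finger_gap: 0.002
grasp_force: 1.4
```

Request:
{"fn": "move_arm", "kwargs": {
  "motion": [
    [[1,0.01,0.15,0,0,0,0],[1,0.01,0.15,0,0,0,0]]
  ]
}}

```text
clock: 6.05
position: [0.5564, 0.0315, 0.0444]
tool_rot: [-3.142, 0.0, 1.484]
contact_force: [-1.5, -3.5, -1.3]
finger_gap: 0.001
grasp_force: 1.4
```

Request:
{"fn": "move_arm", "kwargs": {
  "motion": [
    [[1,0.01,0.1,0,0,0,0],[1,0.01,0.1,0,0,0,0]]
  ]
}}

```text
clock: 6.3
position: [0.5566, 0.0334, 0.0444]
tool_rot: [-3.141, 0.0, 1.485]
contact_force: [-1.6, -6.0, -1.0]
finger_gap: 0.001
grasp_force: 2.7
```

Request:
{"fn": "move_arm", "kwargs": {
  "motion": [
    [[1,0.01,0.1,0,0,0,0],[1,0,0,0,0,0,0]]
  ]
}}

```text
clock: 6.55
position: [0.5565, 0.0334, 0.0443]
tool_rot: [-3.141, 0.002, 1.485]
contact_force: [-1.4, -5.6, -0.5]
finger_gap: -0.001
grasp_force: 3.3
```

Request:
{"fn": "move_arm", "kwargs": {
  "motion": [
    [[1,0.01,0.1,0,0,0,0],[1,0,0,0,0,0,0]]
  ]
}}

```text
clock: 6.8
position: [0.5565, 0.0335, 0.0444]
tool_rot: [-3.141, 0.003, 1.486]
contact_force: [-3.1, -9.3, -0.3]
finger_gap: 0.002
grasp_force: 4.7
```

Request:
{"fn": "move_arm", "kwargs": {
  "motion": [
    [[1,0.01,0.1,0,0,0,0],[1,0,0,0,0,0,0]]
  ]
}}

```text
clock: 7.05
position: [0.5566, 0.0335, 0.0444]
tool_rot: [-3.141, 0.005, 1.487]
contact_force: [-2.7, -12.3, 0.1]
finger_gap: 0.0
grasp_force: 6.1
```

Snug: the position is stalled and 12 N has built up. I'll retract, rise, open and measure the bar and bottle.

Request:
{"fn": "move_arm", "kwargs": {
  "motion": [
    [[1,-0.1,-1.2,0,0,0,0],[0,-0.1,-1,5,0,0,0],[0,0,0,5,0,0,0],[0,0,0,2,0,0,0]]
  ]
}}

```text
clock: 7.55
position: [0.5584, 0.0149, 0.1689]
tool_rot: [3.133, -0.002, 1.484]
contact_force: [0.8, 0.1, 0.4]
finger_gap: 0.635
grasp_force: 0.0
```

```bash
python3 - <<'E'
from h import *
np.set_printoptions(precision=4,suppress=True)
s=manip.get_state();print(J(s["position"]),s["position"],s["tool_rot"],s["contact_force"],s["finger_gap"])
i,d=shot("side","s3.png"); k,dt=shot("top","t3.png")
r=manip.regions_of("side","glue_bottle"); m=r[0]["mask"]; U,P=cloud("side",d*m,(280,170,380,300))
print("bottle x min/max,y",P[:,0].min(),P[:,0].max(),np.percentile(P[:,1],[5,95]),r[0]["score"])
for n,dd,box in(("side",d,(230,190,330,240)),("top",dt,(285,160,330,230))):
    U,P=cloud(n,dd,box); q=(abs(P[:,0])<.03)&(abs(P[:,1]+.045)<.02)&(P[:,2]>.085)&(P[:,2]<.125)
    A=P[q]; print(n,len(A)); 
    if len(A): print(A.min(0),A.max(0),np.median(A,0))
    q=(abs(P[:,0])<.012)&(P[:,1]>-.07)&(P[:,1]<-.02)&(P[:,2]>.03)&(P[:,2]<.075); A=P[q]
    for y in np.arange(-.06,-.02,.003):
        z=A[abs(A[:,1]-y)<.0015,2]; print(round(y,3),len(z),z.round(4)[:6])
cv2.imwrite("pics/c3.png",cv2.hconcat([cv2.resize(i[190:270,240:320,::-1],(400,400)),cv2.resize(k[150:230,270:350,::-1],(400,400))]))
print(spot("side","keeper_foot"),spot("top","keeper_foot"),spot("top","crossbar"),spot("side","crossbar"))
E
```

```text
[ 0.003  -0.1196  0.1689] [0.5584 0.0149 0.1689] [ 3.1326 -0.0022  1.4838] [0.7722 0.0575 0.4455] 0.6350254896409978
bottle x min/max,y 0.08575146911287489 0.1267041970782916 [-0.0555 -0.0339] 0.76Traceback (most recent call last):
  File "<stdin>", line 8, in <module>
  File "h.py", line 38, in cloud
    if d[r,u]>0: o,k=ray(n,(u,r)); U.append((u,r)); P.append(J(o+k*d[r,u]))
                     ~~~^^^^^^^^^
  File "h.py", line 7, in ray
    c,f,R,t=cam(n); d=np.array([(uv[0]-c["cx"])/f,(uv[1]-c["cy"])/f]); s=d.copy()
            ~~~^^^
  File "h.py", line 4, in cam
    c=manip.calibration(n); f=192/np.tan(np.radians(c["fov_y"])/2)
ValueError: time passes only in moves, steps and waits
```

```bash
sed -i 's/^def cam/import functools\n@functools.lru_cache(None)\ndef cam/' h.py; python3 - <<'E'
from h import *
np.set_printoptions(precision=4,suppress=True)
i,d=shot("side","s3.png"); k,dt=shot("top","t3.png")
print(manip.get_state()["position"],manip.get_state()["clock"])
for n,dd,box in(("side",d,(230,190,330,260)),("top",dt,(285,160,330,230))):
    U,P=cloud(n,dd,box); q=(abs(P[:,0])<.03)&(abs(P[:,1]+.045)<.02)&(P[:,2]>.085)&(P[:,2]<.125)
    A=P[q]; print(n,len(A)); 
    if len(A): print(A.min(0),A.max(0),np.median(A,0))
    q=(abs(P[:,0])<.012)&(P[:,1]>-.07)&(P[:,1]<-.015)&(P[:,2]>.03)&(P[:,2]<.075); A=P[q]
    for y in np.arange(-.069,-.015,.003):
        z=A[abs(A[:,1]-y)<.0015,2]; print(round(y,3),len(z),np.sort(z.round(3))[::3])
cv2.imwrite("pics/c3.png",cv2.hconcat([cv2.resize(i[190:270,240:320,::-1],(400,400)),cv2.resize(k[150:230,270:350,::-1],(400,400))]))
E
```

```text
[0.5544 0.0149 0.1635] 7.8
side 107
[-0.0223 -0.0525  0.0985] [ 0.0258 -0.0271  0.1088] [ 0.0073 -0.0481  0.1038]
-0.069 6 [0.035 0.039]
-0.066 4 [0.036 0.038]
-0.063 4 [0.038 0.04 ]
-0.06 5 [0.037 0.039]
-0.057 1 [0.038]
-0.054 5 [0.036 0.038]
-0.051 11 [0.037 0.039 0.04  0.043]
-0.048 8 [0.038 0.041 0.042]
-0.045 16 [0.036 0.038 0.042 0.043 0.043 0.053]
-0.042 26 [0.038 0.041 0.042 0.042 0.051 0.052 0.052 0.054 0.054]
-0.039 26 [0.037 0.04  0.041 0.042 0.043 0.052 0.053 0.053 0.053]
-0.036 25 [0.037 0.04  0.041 0.042 0.043 0.053 0.054 0.054 0.055]
-0.033 21 [0.037 0.041 0.042 0.046 0.052 0.053 0.054]
-0.03 10 [0.038 0.052 0.053 0.054]
-0.027 3 [0.037]
-0.024 4 [0.037 0.039]
-0.021 1 [0.038]
-0.018 1 [0.036]
top 154
[-0.0253 -0.0489  0.0971] [ 0.0228 -0.0258  0.1106] [-0.0023 -0.0432  0.1049]
-0.069 23 [0.036 0.037 0.038 0.053 0.061 0.064 0.067 0.069]
-0.066 35 [0.036 0.036 0.037 0.038 0.038 0.039 0.04  0.059 0.062 0.064 0.065 0.066]
-0.063 17 [0.034 0.037 0.038 0.038 0.039 0.04 ]
-0.06 21 [0.036 0.036 0.038 0.038 0.038 0.04  0.042]
-0.057 19 [0.036 0.037 0.037 0.038 0.039 0.04  0.041]
-0.054 3 [0.038]
-0.051 0 []
-0.048 12 [0.036 0.04  0.042 0.044]
-0.045 18 [0.038 0.04  0.041 0.043 0.043 0.043]
-0.042 13 [0.038 0.04  0.043 0.044 0.052]
-0.039 17 [0.039 0.051 0.052 0.053 0.055 0.055]
-0.036 21 [0.038 0.053 0.053 0.053 0.054 0.055 0.056]
-0.033 18 [0.037 0.051 0.052 0.054 0.054 0.055]
-0.03 23 [0.035 0.05  0.052 0.053 0.053 0.054 0.055 0.056]
-0.027 26 [0.035 0.037 0.039 0.039 0.04  0.043 0.048 0.049 0.051]
-0.024 22 [0.036 0.037 0.037 0.037 0.038 0.038 0.039 0.041]
-0.021 17 [0.035 0.037 0.037 0.038 0.039 0.04 ]
-0.018 23 [0.032 0.037 0.037 0.037 0.038 0.038 0.039 0.041]
```

View pics/c3.png

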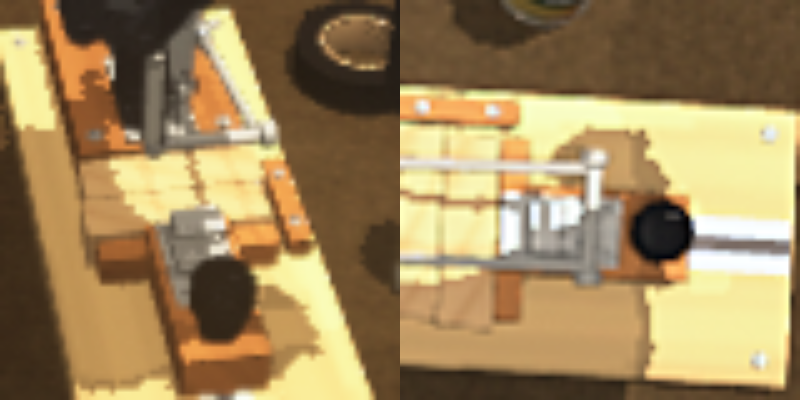

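Both views now show the jaw against the strips. The keeper's lip top is at z≈0.0535 and its pocket floor at ≈0.042. The lip ends near jig y -0.043, so keeper_foot is ≈ -0.037. The bar is at about y -0.0455, z 0.104.

Request:
{"fn": "move_arm", "kwargs": {
  "motion": [
    [[0,0.35,3.7,0,0,0,0],[0,0.35,3.7,0,0,0,0],[0,0,0,-2.5,0,0,0],[0,0,0,-2.5,0,0,0],[0,0,0,-2.4,0,0,0],[0,0,0,0,0,0,0]]
  ]
}}

```text
clock: 8.55
position: [0.5582, 0.0885, 0.0863]
tool_rot: [-3.133, 0.001, 1.485]
contact_force: [-0.3, 0.3, 0.6]
finger_gap: 0.999
grasp_force: 0.0
```

```bash
python3 - <<'E'
from h import *
np.set_printoptions(precision=4,suppress=True)
s=manip.get_state();q=J(s["position"]);print(q,s["contact_force"],s["finger_gap"],s["tool_rot"])
i,d=shot("side","s4.png")
for dz in(0,.016,-.012): print(dz,[proj("side",W(q+[x,-.011,dz])) for x in(-.05,.05)])
cv2.imwrite("pics/c4.png",cv2.resize(i[150:270,220:380,::-1],(800,600),interpolation=cv2.INTER_CUBIC))
E
```

```text
[-0.0036 -0.0463  0.0863] [-0.3364  0.2911  0.5671] 0.9994906849708479 [-3.133   0.0011  1.4846]
0 [array([252.5211, 231.4975]), array([306.4713, 225.7127])]
0.016 [array([252.5892, 224.9004]), array([307.2612, 219.1603])]
-0.012 [array([252.4712, 236.3291]), array([305.8919, 230.514 ])]
```

View pics/c4.png

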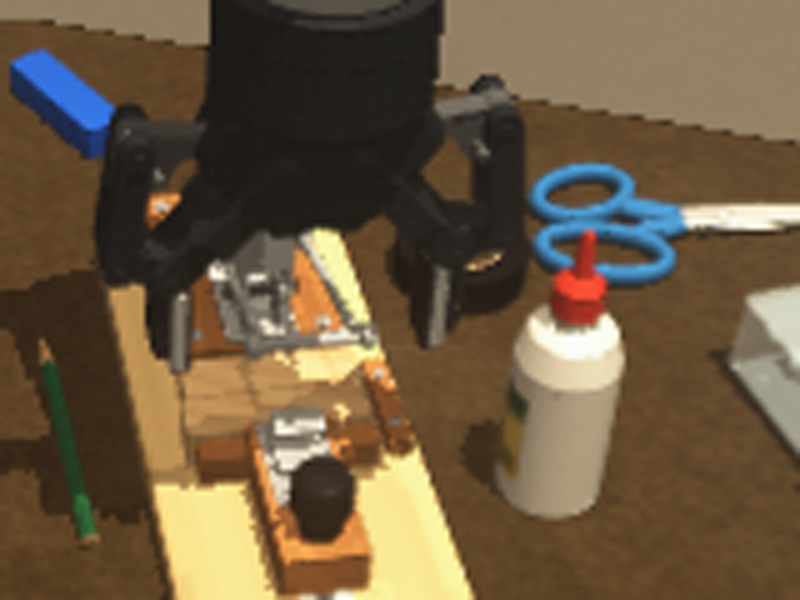

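Request:
{"fn": "move_arm", "kwargs": {
  "motion": [
    [[0,0.3,0,0.3,0,0,0],[1,0,0,0,0,0,0],[1,0,0,0,0,0,0],[1,0,0,0,0,0,0],[1,0,0,0,0,0,0]]
  ],
  "grip_force": 40
}}

```text
clock: 9.22
position: [0.5637, 0.0879, 0.0931]
tool_rot: [-3.139, 0.001, 1.484]
contact_force: [-4.1, -2.5, 1.2]
finger_gap: 0.539
grasp_force: 40.7
```

```bash
python3 - <<'E'
from h import *
np.set_printoptions(precision=4,suppress=True)
s=manip.get_state();q=J(s["position"]);print(q,s["contact_force"],s["finger_gap"],s["tool_rot"],s["grasp_force"],s["clock"])
i,d=shot("side","s5.png"); U,P=cloud("side",d,(230,190,330,250))
k=(abs(P[:,0])<.022)&(abs(P[:,1]+.047)<.008)&(P[:,2]>.085)&(P[:,2]<.125); print(k.sum(),P[k].min(0),P[k].max(0),np.median(P[k],0))
cv2.imwrite("pics/c5.png",cv2.resize(i[190:250,240:320,::-1],(640,480),interpolation=cv2.INTER_CUBIC))
E
```

```text
[ 0.0019 -0.0464  0.0931] [-4.0775 -2.4905  1.2294] 0.5392978175029371 [-3.1392  0.0011  1.4844] 40.725147128105164 9.225
82 [-0.0197 -0.0542  0.096 ] [ 0.022  -0.0393  0.1036] [ 0.0037 -0.0489  0.1001]
```

View pics/c5.png

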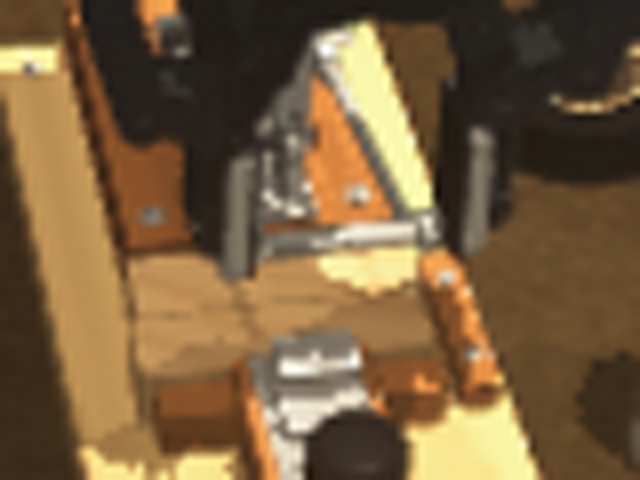

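The bar is gripped but too near the tips, about 2 mm below its centre. I'll regrip 6 mm lower.

Request:
{"fn": "move_arm", "kwargs": {
  "motion": [
    [[0.2,0,0,0,0,0,0],[0.2,0,0,-0.3,0,0,0],[0.2,0,-0.1,-0.3,0,0,0],[1,0,0,0,0,0,0],[1,0,0,0,0,0,0],[1,0,0,0,0,0,0]]
  ],
  "grip_force": 40
}}

```text
clock: 10.02
position: [0.5635, 0.0871, 0.0868]
tool_rot: [-3.139, 0.001, 1.484]
contact_force: [-3.5, -2.0, 1.7]
finger_gap: 0.543
grasp_force: 40.8
```

```bash
python3 - <<'E'
from h import *
np.set_printoptions(precision=4,suppress=True)
s=manip.get_state();q=J(s["position"]);print(q,s["contact_force"],s["finger_gap"],s["tool_rot"],s["grasp_force"],s["clock"])
for n in("side","top"):
    i,d=shot(n,n+"6.png"); U,P=cloud(n,d,(230,160,330,250))
    k=(abs(P[:,0])<.022)&(abs(P[:,1]+.047)<.012)&(P[:,2]>.085)&(P[:,2]<.115); print(n,k.sum())
    if k.sum(): print(P[k].min(0),P[k].max(0),np.median(P[k],0))
E
```

```text
[ 0.0018 -0.0472  0.0868] [-3.5184 -1.971   1.6954] 0.5430035256334855 [-3.1386  0.0008  1.4843] 40.82456588745117 10.025
side 99
[-0.022  -0.059   0.0926] [ 0.0217 -0.0353  0.1121] [ 0.0017 -0.0497  0.0973]
top 0
```

Request:
{"fn": "move_arm", "kwargs": {
  "motion": [
    [[1,0,-0.1,-0.9,0,0,0],[1,0,-0.1,-0.9,0,0,0],[1,0,0,-0.9,0,0,0],[1,0,0,-0.9,0,0,0],[1,0,0,0,0,0,0]]
  ]
}}

```text
clock: 10.75
position: [0.5635, 0.0862, 0.0506]
tool_rot: [-3.138, -0.001, 1.484]
contact_force: [-5.3, 1.6, 1.1]
finger_gap: 0.538
grasp_force: 41.1
```

```bash
python3 - <<'E'
from h import *
np.set_printoptions(precision=4,suppress=True)
s=manip.get_state();q=J(s["position"]);print(q,s["contact_force"],s["finger_gap"],s["tool_rot"],s["grasp_force"],s["clock"])
i,d=shot("side","side7.png"); U,P=cloud("side",d,(230,190,330,260))
k=(abs(P[:,0])<.022)&(abs(P[:,1]+.045)<.02)&(P[:,2]>.045)&(P[:,2]<.08)
for y in np.arange(-.06,-.03,.002):
    z=P[k&(abs(P[:,1]-y)<.001),2]; print(round(y,3),np.sort(z.round(3)))
cv2.imwrite("pics/c7.png",cv2.resize(i[205:265,245:325,::-1],(640,480),interpolation=cv2.INTER_CUBIC))
E
```

```text
[ 0.0019 -0.0481  0.0506] [-5.3319  1.5796  1.1314] 0.538028545144151 [-3.1384 -0.0007  1.4844] 41.073004603385925 10.75
-0.06 [0.06  0.065 0.07  0.073 0.073 0.076 0.078 0.078]
-0.058 [0.056 0.061 0.066 0.069 0.074 0.078 0.079]
-0.056 []
-0.054 [0.06]
-0.052 [0.059 0.06  0.061 0.062 0.062 0.063 0.063 0.063]
-0.05 [0.058 0.058 0.058 0.059 0.059 0.059 0.059 0.059 0.059 0.06  0.06  0.06
 0.06  0.061 0.061 0.061 0.061 0.061 0.062 0.062 0.062 0.062 0.062 0.062
 0.062 0.063 0.063 0.063 0.063 0.064 0.064 0.064]
-0.048 [0.056 0.058 0.06  0.061 0.061 0.062 0.062 0.062 0.062 0.063 0.063 0.063
 0.063 0.063 0.063 0.064 0.064]
-0.046 [0.061 0.061 0.061 0.062 0.062 0.062 0.062 0.063 0.064]
-0.044 [0.061 0.061 0.062 0.063]
-0.042 [0.062 0.063 0.063]
-0.04 [0.062]
-0.038 [0.061 0.062 0.065 0.065]
-0.036 [0.052 0.053 0.053 0.053 0.054 0.064]
-0.034 [0.052 0.053 0.053 0.053 0.053 0.054 0.054 0.054 0.054 0.063 0.065 0.065]
-0.032 [0.052 0.053 0.053 0.053 0.054 0.054 0.055 0.063 0.066]
```

View pics/c7.png

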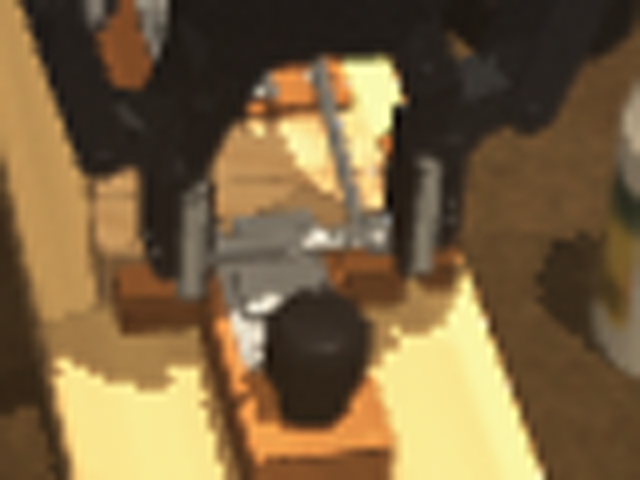

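Request:
{"fn": "move_arm", "kwargs": {
  "motion": [
    [[1,0,-0.1,0,0,0,0],[1,0,0,-0.3,0,0,0],[1,0,0,-0.3,0,0,0],[1,0,0,0,0,0,0]]
  ]
}}

```text
clock: 11.3
position: [0.5638, 0.0856, 0.0454]
tool_rot: [-3.139, -0.001, 1.484]
contact_force: [-5.4, 1.9, 0.9]
finger_gap: 0.541
grasp_force: 41.1
```

Request:
{"fn": "move_arm", "kwargs": {
  "motion": [
    [[1,0,0,-0.2,0,0,0],[1,0,0,-0.2,0,0,0],[1,0,0,0,0,0,0]]
  ]
}}

```text
clock: 11.68
position: [0.5638, 0.0855, 0.0415]
tool_rot: [-3.139, -0.001, 1.484]
contact_force: [-6.5, 1.6, 2.6]
finger_gap: 0.541
grasp_force: 41.1
```

Request:
{"fn": "move_arm", "kwargs": {
  "motion": [
    [[1,0,0,-0.2,0,0,0],[1,0,0,-0.2,0,0,0],[1,0,0,0,0,0,0]]
  ]
}}

```text
clock: 12.05
position: [0.5639, 0.0855, 0.0375]
tool_rot: [-3.139, -0.001, 1.484]
contact_force: [-6.3, 2.5, 3.7]
finger_gap: 0.542
grasp_force: 41.1
```

Request:
{"fn": "move_arm", "kwargs": {
  "motion": [
    [[1,0,0,-0.15,0,0,0],[1,0,0,0,0,0,0]]
  ]
}}

```text
clock: 12.3
position: [0.5638, 0.0856, 0.0361]
tool_rot: [-3.139, -0.001, 1.484]
contact_force: [-6.5, 2.7, 2.5]
finger_gap: 0.541
grasp_force: 41.2
```

Request:
{"fn": "move_arm", "kwargs": {
  "motion": [
    [[1,0,0,-0.15,0,0,0],[1,0,0,0,0,0,0]]
  ]
}}

```text
clock: 12.55
position: [0.564, 0.0856, 0.0354]
tool_rot: [-3.139, -0.001, 1.484]
contact_force: [-6.9, 2.1, 6.3]
finger_gap: 0.543
grasp_force: 41.4
```

Request:
{"fn": "move_arm", "kwargs": {
  "motion": [
    [[1,0,0,-0.1,0,0,0],[1,0,0,0,0,0,0]]
  ]
}}

```text
clock: 12.8
position: [0.5641, 0.0856, 0.0352]
tool_rot: [-3.139, -0.001, 1.484]
contact_force: [-9.0, 1.3, 11.7]
finger_gap: 0.54
grasp_force: 41.7
```

Request:
{"fn": "move_arm", "kwargs": {
  "motion": [
    [[1,-0.15,0,0.25,0,0,0],[1,0,0,0,0,0,0]]
  ]
}}

```text
clock: 13.05
position: [0.5638, 0.0851, 0.0366]
tool_rot: [3.141, -0.001, 1.484]
contact_force: [-2.8, 1.5, 2.4]
finger_gap: 0.542
grasp_force: 41.2
```

Request:
{"fn": "move_arm", "kwargs": {
  "motion": [
    [[1,0.02,0.2,0,0,0,0],[1,0.02,0.2,0,0,0,0],[1,0,0,0,0,0,0]]
  ]
}}

```text
clock: 13.42
position: [0.5639, 0.0877, 0.0356]
tool_rot: [-3.141, 0.001, 1.485]
contact_force: [-3.1, -3.5, 1.2]
finger_gap: 0.539
grasp_force: 41.2
```

Request:
{"fn": "move_arm", "kwargs": {
  "motion": [
    [[1,0.02,0.2,0.03,0,0,0],[1,0,0,0,0,0,0]]
  ]
}}

```text
clock: 13.68
position: [0.5641, 0.0901, 0.036]
tool_rot: [-3.142, 0.001, 1.484]
contact_force: [-2.8, -3.6, 0.7]
finger_gap: 0.538
grasp_force: 41.1
```

Request:
{"fn": "move_arm", "kwargs": {
  "motion": [
    [[1,0.02,0.2,0,0,0,0],[1,0,0,0,0,0,0]]
  ]
}}

```text
clock: 13.92
position: [0.5643, 0.0925, 0.0361]
tool_rot: [-3.142, -0.0, 1.484]
contact_force: [-4.2, -3.0, 1.1]
finger_gap: 0.54
grasp_force: 41.1
```

Moving freely under the lip. I'll keep drawing to the wall.

Request:
{"fn": "move_arm", "kwargs": {
  "motion": [
    [[1,0.02,0.2,0,0,0,0],[1,0,0,0,0,0,0]]
  ]
}}

```text
clock: 14.18
position: [0.5645, 0.0948, 0.0362]
tool_rot: [3.142, -0.0, 1.485]
contact_force: [-1.7, -2.6, 0.4]
finger_gap: 0.543
grasp_force: 41.1
```

Request:
{"fn": "move_arm", "kwargs": {
  "motion": [
    [[1,0.02,0.15,0,0,0,0],[1,0,0,0,0,0,0]]
  ]
}}

```text
clock: 14.42
position: [0.5646, 0.0962, 0.0362]
tool_rot: [-3.142, -0.0, 1.485]
contact_force: [-2.8, -2.3, 0.5]
finger_gap: 0.54
grasp_force: 41.1
```

Request:
{"fn": "move_arm", "kwargs": {
  "motion": [
    [[1,0.01,0.12,0,0,0,0],[1,0,0,0,0,0,0]]
  ]
}}

```text
clock: 14.68
position: [0.5646, 0.0964, 0.0362]
tool_rot: [-3.141, 0.002, 1.485]
contact_force: [-3.1, -6.0, 0.7]
finger_gap: 0.546
grasp_force: 41.2
```

Request:
{"fn": "move_arm", "kwargs": {
  "motion": [
    [[1,0.01,0.1,0,0,0,0],[1,0,0,0,0,0,0]]
  ]
}}

```text
clock: 14.92
position: [0.5646, 0.0965, 0.0361]
tool_rot: [-3.141, 0.003, 1.486]
contact_force: [-2.8, -7.8, 2.3]
finger_gap: 0.539
grasp_force: 41.2
```

Seated against the wall with about 8 N. I'll release and rise, then check the seat and the lever angle.

Request:
{"fn": "move_arm", "kwargs": {
  "motion": [
    [[0.25,0,0,0,0,0,0],[0.25,0,0,0,0,0,0],[0.25,0,0,1,0,0,0],[0.25,0,0,4,0,0,0],[1,-0.3,-3,5,0,0,0],[1,-0.5,-5,3,0,0,0],[1,-0.5,-5,0,0,0,0],[1,0,0,0,0,0,0]]
  ]
}}

```text
clock: 15.92
position: [0.5528, -0.0345, 0.1681]
tool_rot: [3.138, 0.001, 1.481]
contact_force: [-0.2, 0.2, -0.4]
finger_gap: -0.001
grasp_force: 0.0
```

```bash
python3 - <<'E'
from h import *
np.set_printoptions(precision=4,suppress=True)
s=manip.get_state();q=J(s["position"]);print(s["position"],q,s["contact_force"],s["finger_gap"],s["clock"])
im={}
for n,box in(("side",(230,160,330,260)),("top",(220,160,345,235))):
    i,d=shot(n,n+"8.png"); im[n]=i; U,P=cloud(n,d,box)
    k=(abs(P[:,0])<.008)&(P[:,1]>.03)&(P[:,2]>.085)&(P[:,2]<.175)&(P[:,1]<.13); A=P[k]; print(n,"handle",len(A))
    if len(A): print(A[::max(1,len(A)//14),1:])
    k=(abs(abs(P[:,0])-.0135)<.003)&(abs(P[:,1]+.037)<.014)&(P[:,2]>.039)&(P[:,2]<.065); A=P[k]; print("bar",np.round(A[np.argsort(A[:,1])][::2,1:],3).tolist())
cv2.imwrite("pics/c8.png",cv2.hconcat([cv2.resize(im["side"][170:270,240:320,::-1],(400,500)),cv2.resize(im["top"][150:250,240:320,::-1],(400,500))]))
E
```

```text
[ 0.5528 -0.0345  0.1681] [ 0.0018 -0.1693  0.1681] [-0.1512  0.1791 -0.4274] -0.0005742535987090493 15.925
side handle 204
[[0.0691 0.1502]
 [0.0623 0.1511]
 [0.0606 0.1476]
 [0.0608 0.1431]
 [0.0563 0.1419]
 [0.0557 0.1381]
 [0.0535 0.136 ]
 [0.0555 0.1302]
 [0.0514 0.1288]
 [0.0503 0.1252]
 [0.0518 0.1204]
 [0.049  0.1183]
 [0.0476 0.1148]
 [0.0461 0.1111]
 [0.048  0.1049]]
bar [[-0.04, 0.047], [-0.04, 0.05], [-0.039, 0.041], [-0.039, 0.045], [-0.038, 0.046], [-0.038, 0.042], [-0.036, 0.047], [-0.035, 0.052], [-0.035, 0.047], [-0.034, 0.047], [-0.03, 0.051], [-0.027, 0.051], [-0.026, 0.052]]
top handle 176
[[0.071  0.1496]
 [0.0592 0.1456]
 [0.0558 0.1383]
 [0.0573 0.1426]
 [0.0621 0.1522]
 [0.0704 0.1513]
 [0.0505 0.1236]
 [0.0619 0.152 ]
 [0.0416 0.0892]
 [0.0536 0.1314]
 [0.0651 0.1506]
 [0.045  0.0997]
 [0.0551 0.1349]
 [0.0533 0.1319]
 [0.0446 0.0999]]
bar [[-0.05, 0.04], [-0.048, 0.039], [-0.047, 0.039], [-0.046, 0.043], [-0.044, 0.039], [-0.042, 0.041], [-0.041, 0.039], [-0.039, 0.04], [-0.037, 0.049], [-0.036, 0.05], [-0.036, 0.049], [-0.034, 0.049], [-0.034, 0.049], [-0.034, 0.05], [-0.033, 0.047], [-0.032, 0.05], [-0.032, 0.05], [-0.032, 0.051], [-0.03, 0.05], [-0.03, 0.04], [-0.029, 0.041], [-0.028, 0.052], [-0.028, 0.054], [-0.026, 0.052], [-0.025, 0.04], [-0.025, 0.049], [-0.023, 0.04]]
```

View pics/c8.png

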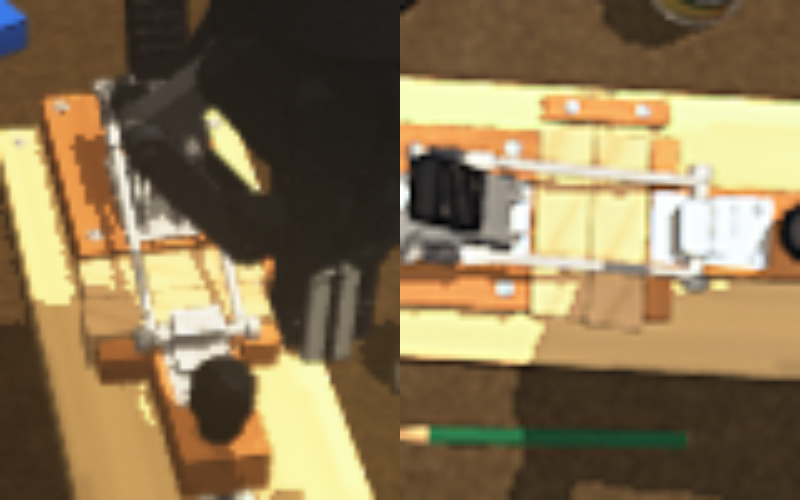

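The crossbar is seated under the lip in both views. In the side crop it is at about (195,330); in the top crop it runs from (700,175) to (695,285). The lever leans at about 1.2 rad. Now I bring the closed fingertips up to the handle.

Request:
{"fn": "move_arm", "kwargs": {
  "motion": [
    [[1,0.4,5,0,0,0,0],[1,0.4,5,0,0,0,0],[1,0.4,5,0,0,0,0],[1,0.4,5,0,0,0,0],[1,0,0,-1.7,0,0,0],[1,0,0,-1.7,0,0,0],[1,0,0,0,0,0,0]]
  ]
}}

```text
clock: 16.9
position: [0.5653, 0.1671, 0.1291]
tool_rot: [-3.136, 0.002, 1.484]
contact_force: [0.7, 0.3, -0.1]
finger_gap: -0.0
grasp_force: 0.0
```

Request:
{"fn": "move_arm", "kwargs": {
  "motion": [
    [[1,0.04,0.4,0,0,0,0],[1,0.04,0.4,0,0,0,0],[1,0,0,0,0,0,0]]
  ]
}}

```text
clock: 17.27
position: [0.5693, 0.1762, 0.1329]
tool_rot: [3.14, -0.001, 1.484]
contact_force: [0.2, 0.2, -0.3]
finger_gap: -0.003
grasp_force: 0.0
```

```bash
python3 - <<'E'
from h import *
s=manip.get_state();print(J(s["position"]).round(4),s["contact_force"].round(1))
for t in np.arange(1.2,-.01,-.1):
    a=t+.149; c=np.array([.037+.0809*np.cos(a),.057+.0809*np.sin(a)])
    print(round(t,2),"C",c.round(4),"TCP world",W([0,c[0]-.0105,c[1]-.003]).round(4))
E
```

```text
[-0.0003  0.0421  0.1329] [ 0.2  0.2 -0.3]
1.2 C [0.0548 0.1359] TCP world [0.5698 0.1784 0.1329]
1.1 C [0.0626 0.1337] TCP world [0.5705 0.1862 0.1307]
1.0 C [0.0701 0.1308] TCP world [0.5711 0.1937 0.1278]
0.9 C [0.0773 0.1271] TCP world [0.5718 0.2009 0.1241]
0.8 C [0.0841 0.1228] TCP world [0.5724 0.2076 0.1198]
0.7 C [0.0905 0.1177] TCP world [0.5729 0.2139 0.1147]
0.6 C [0.0962 0.1121] TCP world [0.5734 0.2197 0.1091]
0.5 C [0.1015 0.1059] TCP world [0.5739 0.2249 0.1029]
0.4 C [0.106  0.0992] TCP world [0.5743 0.2294 0.0962]
0.3 C [0.1099 0.0921] TCP world [0.5746 0.2333 0.0891]
0.2 C [0.113  0.0847] TCP world [0.5749 0.2364 0.0817]
0.1 C [0.1154 0.0769] TCP world [0.5751 0.2388 0.0739]
-0.0 C [0.117 0.069] TCP world [0.5753 0.2404 0.066 ]
```

Request:
{"fn": "move_arm", "kwargs": {
  "motion": [
    [[1,0.02,0.2,0,0,0,0],[1,0.02,0.2,0,0,0,0],[1,0,0,0,0,0,0]]
  ]
}}

```text
clock: 17.65
position: [0.5692, 0.1802, 0.1322]
tool_rot: [3.141, 0.0, 1.485]
contact_force: [-0.6, -0.8, -0.2]
finger_gap: -0.002
grasp_force: 0.4
```

Request:
{"fn": "move_arm", "kwargs": {
  "motion": [
    [[1,0.02,0.2,0,0,0,0],[1,0.02,0.2,0,0,0,0],[1,0,0,0,0,0,0]]
  ]
}}

```text
clock: 18.02
position: [0.5692, 0.1841, 0.132]
tool_rot: [-3.141, 0.0, 1.485]
contact_force: [0.5, -1.7, 0.1]
finger_gap: 0.0
grasp_force: 0.6
```

Request:
{"fn": "move_arm", "kwargs": {
  "motion": [
    [[1,0.03,0.4,-0.1,0,0,0],[1,0.03,0.4,-0.15,0,0,0],[1,0.03,0.35,-0.15,0,0,0],[1,0,0,0,0,0,0]]
  ]
}}

```text
clock: 18.52
position: [0.5702, 0.196, 0.128]
tool_rot: [-3.141, -0.0, 1.485]
contact_force: [-0.6, -2.1, -1.1]
finger_gap: -0.0
grasp_force: 1.1
```

Request:
{"fn": "move_arm", "kwargs": {
  "motion": [
    [[1,0.03,0.35,-0.17,0,0,0],[1,0.03,0.35,-0.18,0,0,0],[1,0,0,0,0,0,0]]
  ]
}}

```text
clock: 18.9
position: [0.5709, 0.2031, 0.1245]
tool_rot: [-3.141, -0.0, 1.485]
contact_force: [0.2, -3.6, 0.4]
finger_gap: -0.003
grasp_force: 1.3
```

Request:
{"fn": "move_arm", "kwargs": {
  "motion": [
    [[1,0.03,0.34,-0.22,0,0,0],[1,0.03,0.34,-0.22,0,0,0],[1,0,0,0,0,0,0]]
  ]
}}

```text
clock: 19.27
position: [0.5715, 0.21, 0.1201]
tool_rot: [-3.141, -0.001, 1.485]
contact_force: [-0.5, -3.5, 0.5]
finger_gap: -0.001
grasp_force: 1.3
```

Request:
{"fn": "move_arm", "kwargs": {
  "motion": [
    [[1,0.03,0.32,-0.26,0,0,0],[1,0.03,0.32,-0.26,0,0,0],[1,0,0,0,0,0,0]]
  ]
}}

```text
clock: 19.65
position: [0.5721, 0.2165, 0.1148]
tool_rot: [3.142, -0.001, 1.485]
contact_force: [-0.1, -2.5, 0.3]
finger_gap: -0.0
grasp_force: 1.1
```

Request:
{"fn": "move_arm", "kwargs": {
  "motion": [
    [[1,0.02,0.29,-0.29,0,0,0],[1,0.02,0.29,-0.29,0,0,0],[1,0,0,0,0,0,0]]
  ]
}}

```text
clock: 20.02
position: [0.5727, 0.2223, 0.109]
tool_rot: [3.141, -0.001, 1.484]
contact_force: [-0.5, -2.0, 0.3]
finger_gap: -0.004
grasp_force: 0.7
```

Request:
{"fn": "move_arm", "kwargs": {
  "motion": [
    [[1,0.02,0.26,-0.32,0,0,0],[1,0.02,0.26,-0.32,0,0,0],[1,0,0,0,0,0,0]]
  ]
}}

```text
clock: 20.4
position: [0.5731, 0.2276, 0.1026]
tool_rot: [3.141, -0.001, 1.484]
contact_force: [-0.6, 0.9, 0.0]
finger_gap: 0.001
grasp_force: 0.2
```

```bash
python3 - <<'E'
from h import *
np.set_printoptions(precision=4,suppress=True)
im={}
for n in("side","top"): im[n],d=shot(n,n+"9.png")
cv2.imwrite("pics/c9.png",cv2.hconcat([cv2.resize(im["side"][150:270,230:326,::-1],(400,500)),cv2.resize(im["top"][130:250,230:326,::-1],(400,500))]))
E
```

```text
(no output)
```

View pics/c9.png

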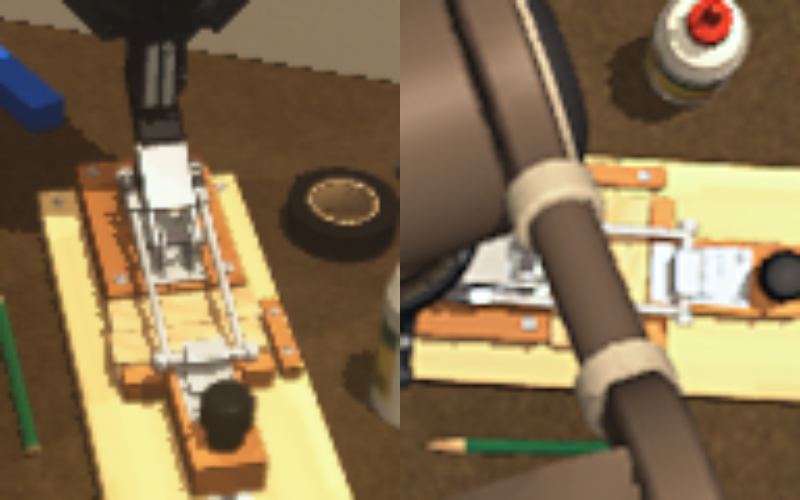

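The bar is still under the lip, the fingers rest on the handle, and the bystanders are untouched. I'll check the lever angle by depth.

```bash
python3 - <<'E'
from h import *
np.set_printoptions(precision=4,suppress=True)
i,d=manip.get_image("side"); U,P=cloud("side",d,(250,165,290,235))
k=(abs(P[:,0])<.010)&(P[:,1]>.03)&(P[:,2]>.06)&(P[:,1]<.13); A=P[k]; A=A[np.argsort(A[:,1])]
print(A[::len(A)//25])
s=manip.get_state();print(J(s["position"]),s["contact_force"])
E
```

```text
[[-0.0056  0.0304  0.0624]
 [-0.0065  0.036   0.0631]
 [-0.0089  0.0465  0.0706]
 [-0.0063  0.0498  0.0729]
 [-0.0079  0.0521  0.0739]
 [-0.0011  0.055   0.0734]
 [ 0.0057  0.0581  0.0754]
 [-0.0001  0.0609  0.0765]
 [-0.0058  0.0643  0.0798]
 [-0.0054  0.0666  0.0806]
 [-0.0028  0.0693  0.0808]
 [-0.0001  0.0728  0.083 ]
 [-0.0018  0.0751  0.0867]
 [ 0.0049  0.0773  0.0868]
 [ 0.0009  0.0785  0.0864]
 [ 0.0064  0.0807  0.1219]
 [-0.0056  0.0816  0.1152]
 [-0.0015  0.082   0.1194]
 [ 0.01    0.0827  0.0927]
 [-0.001   0.0832  0.1112]
 [-0.0035  0.0837  0.1282]
 [-0.0051  0.0845  0.1181]
 [-0.0042  0.0856  0.0921]
 [-0.0087  0.0867  0.1145]
 [-0.0066  0.0878  0.121 ]
 [-0.0058  0.0905  0.1065]
 [-0.0049  0.0941  0.0989]]
[-0.001   0.0934  0.1028] [-0.2338  0.196   0.208 ]
```

Request:
{"fn": "move_arm", "kwargs": {
  "motion": [
    [[1,0.02,0.2,-0.36,0,0,0],[1,0.02,0.2,-0.36,0,0,0],[1,0,0,0,0,0,0]]
  ]
}}

```text
clock: 20.92
position: [0.5732, 0.2311, 0.0952]
tool_rot: [-3.141, 0.0, 1.485]
contact_force: [0.2, 0.1, -0.9]
finger_gap: -0.007
grasp_force: 0.0
```

Request:
{"fn": "move_arm", "kwargs": {
  "motion": [
    [[1,0.02,0.17,-0.38,0,0,0],[1,0.01,0.17,-0.38,0,0,0],[1,0,0,0,0,0,0]]
  ]
}}

```text
clock: 21.3
position: [0.5731, 0.2342, 0.0873]
tool_rot: [-3.14, 0.001, 1.485]
contact_force: [-0.0, -0.3, 0.5]
finger_gap: 0.001
grasp_force: 0.0
```

Request:
{"fn": "move_arm", "kwargs": {
  "motion": [
    [[1,0.01,0.15,-0.38,0,0,0],[1,0.01,0.12,-0.38,0,0,0],[1,0,0,0,0,0,0]]
  ]
}}

```text
clock: 21.68
position: [0.5735, 0.237, 0.0799]
tool_rot: [-3.141, 0.0, 1.485]
contact_force: [0.7, -0.3, 0.1]
finger_gap: 0.001
grasp_force: 0.0
```

```bash
cat > lev.py <<'E'
from h import *
np.set_printoptions(precision=4,suppress=True)
i,d=manip.get_image("side"); U,P=cloud("side",d,(250,165,310,270))
k=(abs(P[:,0])<.010)&(P[:,1]>.043)&(P[:,2]>.055)&(P[:,1]<.135)&(P[:,2]<.11); A=P[k]; A=A[np.argsort(A[:,1])]
print(A[::max(1,len(A)//22),1:].tolist())
k=(abs(P[:,0])<.009)&(P[:,1]>-.048)&(P[:,1]<-.025)&(P[:,2]>.045)&(P[:,2]<.065); print("lip",P[k].min(0),P[k].max(0))
s=manip.get_state();print(J(s["position"]),s["contact_force"],s["clock"])
E
python3 lev.py
```

```text
[[0.043773565097674855, 0.06032030340072081], [0.05207727945258404, 0.06580887094062682], [0.055704183476384395, 0.05644302886371044], [0.05911121453122353, 0.06558236878613599], [0.06374983170869221, 0.06558679822371571], [0.06874370192815413, 0.06548116744690236], [0.07386915410120062, 0.06543392455622976], [0.07876488626355536, 0.06471239498992087], [0.08449850642793863, 0.06653139863777269], [0.08629074499960716, 0.06487695311947372], [0.08876156569346137, 0.06853516895282219], [0.09113661043595418, 0.09990565964801124], [0.09188081244964104, 0.06853799261445181], [0.09249309658067235, 0.1040091224277257], [0.09310319723648572, 0.09892803282292228], [0.09372334441668517, 0.09870354845927509], [0.09502965491680385, 0.10857230904735155], [0.09638136282220912, 0.09070487787953307], [0.09711431561016703, 0.10224817643116513], [0.09965854287000875, 0.06888560756479079], [0.10494067130825463, 0.06948275190054365], [0.11064344165620651, 0.06859142351418479], [0.1294570323019005, 0.06904857924624708]]
lip [-0.0087 -0.0427  0.0457] [ 0.0087 -0.0295  0.0548]
[-0.0013  0.103   0.0802] [-0.0142  0.4217  0.3667] 21.725
```

The lever has snapped over and lies flat: the handle top is at z 0.069 along its length. I'll confirm with a gentle press.

Request:
{"fn": "move_arm", "kwargs": {
  "motion": [
    [[1,0.01,0.1,-0.4,0,0,0],[1,0,0.1,-0.4,0,0,0],[1,0,0,-0.3,0,0,0],[1,0,0,0,0,0,0]]
  ]
}}

```text
clock: 22.22
position: [0.5737, 0.239, 0.0691]
tool_rot: [-3.141, 0.0, 1.485]
contact_force: [0.5, -0.2, 0.3]
finger_gap: -0.002
grasp_force: 0.0
```

Request:
{"fn": "move_arm", "kwargs": {
  "motion": [
    [[1,0,0,-0.2,0,0,0],[1,0,0,-0.2,0,0,0],[1,0,0,0,0,0,0]]
  ]
}}

```text
clock: 22.6
position: [0.5742, 0.2393, 0.0674]
tool_rot: [-3.142, -0.0, 1.484]
contact_force: [-3.0, 0.1, 9.0]
finger_gap: -0.003
grasp_force: 4.4
```

Request:
{"fn": "move_arm", "kwargs": {
  "motion": [
    [[1,0,0,-0.1,0,0,0],[1,0,0,0,0,0,0]]
  ]
}}

```text
clock: 22.85
position: [0.5742, 0.2393, 0.067]
tool_rot: [-3.142, -0.0, 1.485]
contact_force: [-4.6, -0.7, 12.8]
finger_gap: -0.001
grasp_force: 5.8
```

Request:
{"fn": "move_arm", "kwargs": {
  "motion": [
    [[1,0,0,1,0,0,0],[1,0,0,3,0,0,0],[1,0,0,5,0,0,0],[1,0,0,3,0,0,0],[1,0,0,0,0,0,0],[1,0,0,0,0,0,0]]
  ]
}}

```text
clock: 23.6
position: [0.5731, 0.2387, 0.1834]
tool_rot: [-3.14, 0.001, 1.485]
contact_force: [-0.2, -0.3, -0.6]
finger_gap: 0.001
grasp_force: 0.0
```

```bash
python3 lev.py; python3 - <<'E'
from h import *
for t in("glue_bottle","masking_tape","pencil"):
    print(t,spot("side",t)[:2])
E
```

```text
[[0.043172452257642185, 0.0629137562299521], [0.05199636889055825, 0.06297329470110347], [0.054232394654884275, 0.06454563227517351], [0.05704465329574899, 0.0646254088007171], [0.059422562613049845, 0.06481839696594127], [0.06308547795594521, 0.06587066251870177], [0.06693839652091696, 0.06566764332000297], [0.0710001508474851, 0.0644276305334468], [0.07404672406987756, 0.06579685859292128], [0.07721263105802938, 0.06644550199544486], [0.08167136809112115, 0.06633724015283016], [0.08570102579060682, 0.06458808351798295], [0.08765287628815421, 0.06988825233988116], [0.08996737546916254, 0.06976933871100421], [0.09434241760248202, 0.06979861847231539], [0.0973388632687042, 0.07089937970488336], [0.10114272636175412, 0.06895673442466321], [0.10487142813583808, 0.07002217925450394], [0.10931328970958054, 0.06886154408583511], [0.11183245392167444, 0.06965136297865782], [0.11777119907632123, 0.06863047522311039], [0.12161293645305432, 0.06822820476897684], [0.1259779211964059, 0.06866576338599661], [0.13076387391264085, 0.06737155328104838]]
lip [-0.0086 -0.0426  0.0458] [ 0.009  -0.0301  0.0554]
[-0.0024  0.1044  0.1826] [-0.1046  0.2373 -1.016 ] 23.65
glue_bottle [(0.93, array([327.8848, 246.912 ]))]
masking_tape [(0.73, array([310.1184, 202.9056]))]
pencil [(0.62, array([233.5232, 238.0032]))]
```

```bash
python3 - <<'E'
from h import *
for n,box in(("side",(240,200,320,260)),("top",(285,160,335,230))):
    i,d=shot(n,n+"10.png"); U,P=cloud(n,d,box)
    for s in(-1,1):
        k=(abs(P[:,0]*s-.0215)<.003)&(P[:,1]>-.06)&(P[:,1]<-.02)&(P[:,2]>.039)&(P[:,2]<.07)
        print(n,s,k.sum(),P[k].min(0).round(4),np.median(P[k],0).round(4),P[k].max(0).round(4)) if k.any() else print(n,s,0)
    k=(abs(abs(P[:,0])-.0175)<.003)&(P[:,1]>-.03)&(P[:,1]<.02)&(P[:,2]>.042);A=P[k];print("rods z",[(y,np.median(A[abs(A[:,1]-y)<.004,2]).round(4)) for y in(-.02,-.01,0,.01)])
E
```

```text
side -1 14 [-0.0223 -0.0401  0.0433] [-0.0204 -0.0378  0.0493] [-0.0185 -0.0336  0.0549]
side 1 21 [ 0.0186 -0.0404  0.046 ] [ 0.0206 -0.0362  0.0495] [ 0.0244 -0.0224  0.0523]
rods z [(-0.02, np.float64(0.0496)), (-0.01, np.float64(0.0509)), (0, np.float64(0.0511)), (0.01, np.float64(0.0516))]
top -1 19 [-0.0239 -0.0362  0.0475] [-0.0215 -0.0305  0.0511] [-0.0186 -0.0208  0.0542]
top 1 10 [ 0.0199 -0.0357  0.0489] [ 0.0211 -0.032   0.0507] [ 0.0222 -0.0283  0.0556]
rods z [(-0.02, np.float64(0.0496)), (-0.01, np.float64(0.0504)), (0, np.float64(nan)), (0.01, np.float64(nan))]
  return _methods._mean(a, axis=axis, dtype=dtype,
  ret = ret.dtype.type(ret / rcount)
```

The bar is seated at y≈-0.036, z≈0.046 under the lip, the lever is flat and holding, and the robot is clear.

```bash
python3 -c "
from station import manip; print(manip.job_done())"
```

```text
the job is handed in; nothing more can be done
None
```

The strips are clamped: the jaw is snug at about 12 N, the crossbar is seated under the keeper lip, the lever lies flat on its stop after pressing to about 13 N, and the arm is clear with the glue bottle, tape roll and pencil in place; I handed the job in at about 24 s.

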